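# Close the vaccine cool box over a vial

## Robot

A 7-joint arm with a two-finger parallel gripper is mounted at the origin on the work surface. World frame = base frame: x ahead of the robot, y to its left, z up, the work surface at z = 0. Lengths are in m, angles in rad, forces in N, time in s.
With the tool pointing down it reaches from about 0.4 to 0.85 m from the base axis. Payload 4.5 kg.
Tool frame: the origin (TCP) lies between the finger pads; the fingertips stand 22 mm ahead of it and the grasp point (between the pads) lies 3 mm ahead of it; z points along the fingers, y is the direction in which the jaws open and shut (so a half turn about z gives the same grasp; the last joint's range is limited). The gripper opens to 85 mm and grips with 20 to 120 N. Pads are 22 mm wide; open, the fingers measure 114 mm over their backs; the gripper's body (76 mm by 85 mm) begins 54 mm behind the grasp point. The pads swing forward as they close: fully open they stand 13 mm farther back than shut.
Start: joints at [0.034, 0.689, -0.195, 1.565, 0.157, 0.902, -0.215], TCP at [0.625, 0, 0.253] pointing down, gripper open.
Joint ranges: [-3.01, 3.01], [-0.46, 2.08], [-1.47, 1.51], [0.13, 2.56], [-1, 4.14], [0.04, 2.09], [-2.66, 2.66]. Speed limits (rad/s): [2.57, 2.57, 3.14, 3.14, 3.14, 3.14, 3.14].

## Interface

Orientations are given as a rotation vector (axis times angle).
In Python, from bench import r gives the robot as it stands. The module is installed in compiled form; this text tells all that it offers.
- The arm moves only by the shell command python3 -m inch 'ROWS' [FORCE]. ROWS is JSON, a list of rows, each an object of numbers: "dx", "dy", "dz": the shift along the world's x, y, z in m; "rx", "ry", "rz": the turn, a rotation vector about the world's x, y, z in rad; "fingers": the gripper's target within -1 to 1 (fully open at 1, half-way at 0, shut at -1). A call has 1 to 12 rows; each row is the pose to reach, as a shift and turn from the pose commanded when the call began; what a row does not reach only later rows make up. A row lasts 1/8 s, in which the tool goes at most 62.5 mm and 10.7 degrees, less where a joint would pass 70% of its speed; a pose out of reach is approached as far as the arm can. A call with a gripper value outside its range is refused whole. The fingers move at their own pace and stop on an object; FORCE is the grip in N (left out, the last holds). Time passes only in rows, so rows that repeat a pose let the fingers close. It gives the time, the measured TCP pose, the force and the opening at its end, in the units of the state.
- r.sense(): the state, without advancing time (a new reading comes with each control period).
- r.capture(name): name is "scene" or "side" or "wrist"; returns a dict with "pixels" (480x640x3 uint8, red, green, blue), "fx", "fy", "cx", "cy" (pixels), "extrinsics" (4x4, takes a point from camera to world coordinates); the wrist camera has in their place "T_tool_cam" (4x4, takes a point from camera to tool coordinates, whose origin is the TCP and whose axes are the flange's). Camera axes: x right, y up, looking along -z (the intrinsics and any distortion apply to the point x, -y, -z); pixel columns grow to the right and rows downward; lengths in m; the calibration is good to about 2 mm. The wrist camera is an equidistant fisheye: a pixel r from the principal point sees the ray r / f radians off the axis. A picture is of the moment at which its call begins: read the wrist's pose just before it. There is no depth.
- r.job_done(): hands the job in, once; it reports no verdict.
The state is a dict: "time": time; "joint_pos": joint angles; "qvel": joint speeds; "tau": joint torques, N m; "tcp_pos": TCP position; "eef_rot": TCP orientation; "contact_force": force on the tool from outside, world axes, zero at the start; "moment": the same for the moment, N m; "gripper_width": finger opening in m.
Only numpy, scipy, OpenCV 4.12 (cv2) and the standard library are available. Lean on these libraries where they do the work, as an engineer would, in place of code of your own. Each camera call takes 0.05 s, during which the arm holds its last target. There are 200 camera calls.

## Task

Stand the short vaccine vial upright in the open well of the small cool box, setting it down rather than dropping it. Then slide the flat cover along the box, without lifting it off, until it drops fully into its pocket over the well and lies flat; slide slowly and gently, and stop when you feel it drop and meet the pocket's end rather than ramming or pressing it. Leave the other things on the table where they are.

Things in the scene. Friction and masses are not known exactly. Their poses are not given: they have to be found in the camera images.
- coolbox: Small white cool box, fixed, 154 (x) x 350 (y) mm, 90 mm high. Origin: centre of its underside; z up. Its long walls (20 mm thick) are the rails of a 114 mm wide channel along y. In the channel sits a grey cassette: towards -y a flat runway 80 mm above the table, towards +y the cover's pocket with the open well in it. It is clamped and does not give way to an allowed push.
- runway (a point): Point of the cool box at its y = -70 mm, on the middle line, 80 mm above the table: the runway's surface on which the cover starts and slides. Axes as the box's.
- pocket (a point): Nominal pocket centre, at the box's y = +68 mm, height 73 mm (the ledge the cover ends on, 7 mm below the runway). The true centre is off by up to 22 mm either way along y, unmeasured: the cassette has end play. Pocket: 113 mm long (y), full channel width, end rim at +y as high as the runway.
- well (a point): Nominal centre of the well's floor, 12 mm above the table, below pocket; its true centre shifts with the pocket's (up to 22 mm along y). The well opening inside the pocket is 92 mm (x) by 94 mm (y), with upright walls.
- cover: White flat square cover, 110 x 110 x 8 mm, 0.09 to 0.18 kg, loose. Origin: centre of its underside; axes as the box's, z up. Starts flat on the runway between the rails (2 mm play each side), its centre 68 to 98 mm to the -y side of the box's centre; slides to the box's +y. Its weight is all that pulls it down; sliding takes up to about 2 N.
- rib (a point): On the cover: middle of the top of its upright grip rib, 34 mm above the cover's underside. Rib: 60 mm long in x, 14 mm thick in y, 26 mm high. As it slides, the cover's front dips first, then it falls flat, 7 mm lower, once its rear edge clears the runway; its front meets the pocket's end rim within 3 mm and the push force jumps up.
- vial: The short vaccine vial, clear glass with a paper band and a metal cap, 25 mm diameter, 54 mm tall, 35 g, standing loose on the table beside the cool box. Origin: centre of its underside; z up. Its cap is 20 mm in diameter and 9 mm high, the neck below it 16 mm; the straight 25 mm glass reaches from the bottom to 37 mm up. Standing in the well it stays clear under the cover.
- saline: Bystander: bottle, 42 mm diameter, 105 mm tall, standing on the table. Origin: centre of its underside.
- cup: Bystander: open steel cup, 60 mm diameter, 55 mm tall, on the table. Origin: centre of its underside.
- syringe: Bystander: empty syringe lying on the table beside the box, about 135 mm long, 20 mm high. Origin: below the barrel.
Not all that is in view belongs to the job. Several things have the shape of the cover; the one meant has the colours described above.

How it is judged:
On the way, in this order (a step that is already met when the one before it is completed fails the run):
1. the vial stands in the well, let go (z of vial in the frame of coolbox between 0.006 and 0.016 m and x of vial in the frame of coolbox between -0.05 and 0.05 m and y of vial in the frame of coolbox between -0.005 and 0.14 m and angle between vial's own z axis and vertical below 0.15 rad and contact force between the fingers and vial below 0.1 N), for 0.2 s.
2. the cover has dropped flat into its pocket (z of cover in the frame of coolbox between 0.069 and 0.0755 m and angle between cover's own z axis and vertical below 0.025 rad and y of cover in the frame of coolbox between 0.04 and 0.096 m), for 0.2 s.
At the end, for the whole second after the job is handed in: The vial stands upright (within 0.15 rad) on the floor of the well (within 4 mm), and the cover lies flat (within 0.025 rad) in its pocket over it, its underside 73 mm above the table (within 2.5 mm); both at rest (all of step 2 and z of vial in the frame of coolbox between 0.006 and 0.016 m and x of vial in the frame of coolbox between -0.05 and 0.05 m and y of vial in the frame of coolbox between -0.005 and 0.14 m and angle between vial's own z axis and vertical below 0.15 rad and linear speed of each of cover, vial below 0.01 m/s); the robot touches nothing.
It fails at once if the robot pushes or presses the cover against the cool box with more than 18 N (contact force between cover and coolbox above 18 N and contact force between the fingers and cover above 12 N).
It fails at once if the cover is thrown down on or rammed against the cool box with more than 25 N (contact force between cover and coolbox above 25 N).
It fails at once if the cover is lifted more than 12 mm off the runway (z of cover in the frame of coolbox above 0.092 m).
It fails at once if the vial is dropped: moving faster than 0.5 m/s, untouched by the fingers (linear speed of vial above 0.5 m/s and contact force between the fingers and vial below 0.05 N).
It fails at once if a bystander is moved by more than 30 mm (distance of any of saline, cup, syringe from where it was at the start of the episode above 0.03 m).
It also fails if it takes over 69 s, if anything falls off the work surface, if the arm or the gripper's body presses on something with over 40 N, if the wrist force passes 120 N, or if a joint passes its speed limit or range.

## Working session

There is one attempt and no reset: what is moved stays moved. The work goes in short steps, Python scripts to look and compute and a shell command to move; the robot and the scene stay as the last step left them, time stands still between calls to the robot, and variables do not carry over. Pictures are saved under pics/ and viewed, about 8 in all and at most 12, crops included, and the job is handed in when it is done.

```bash
mkdir -p pics && cat > h.py <<'E'
import numpy as np, cv2
from bench import r
def snap(cam,name):
    s=r.sense(); c=r.capture(cam)
    cv2.imwrite(f'pics/{name}.png',c['pixels'][:,:,::-1])
    d={k:np.array(v) for k,v in c.items() if k!='pixels'}
    np.savez(f'pics/{name}.npz',tcp=s['tcp_pos'],rot=s['eef_rot'],**d); return s
def ray(name,u,v):
    d=np.load(f'pics/{name}.npz'); x=(u-d['cx'])/d['fx']; y=(v-d['cy'])/d['fy']
    if 'T_tool_cam' in d:
        t=np.hypot(x,y); k=np.sin(t)/t if t>1e-9 else 1
        ray=np.array([x*k,-y*k,-np.cos(t)])
        T=np.eye(4); T[:3,:3]=cv2.Rodrigues(d['rot'].astype(float))[0]; T[:3,3]=d['tcp']
        T=T@d['T_tool_cam']
    else: ray=np.array([x,-y,-1.]); T=d['extrinsics']
    return T[:3,3],T[:3,:3]@ray
def at(name,u,v,z):
    o,d=ray(name,u,v); return o+d*(z-o[2])/d[2]
E
python3 - <<'E'
from h import *
s=snap('scene','scene1');snap('side','side1');snap('wrist','wrist1')
print(s)
for n in ('scene1','side1','wrist1'):
    d=np.load(f'pics/{n}.npz');print({k:d[k].round(3).tolist() for k in d})
E
```

```text
{'time': 0.0, 'joint_pos': array([ 0.03381136,  0.69000489, -0.19451275,  1.56636631,  0.1572915 ,
        0.90250393, -0.21506799]), 'qvel': array([ 0.00077737, -0.00093126, -0.00119966,  0.00039366,  0.00011517,
        0.00096153,  0.00051327]), 'tau': array([ 1.13546095e-03, -5.39627159e+01, -1.26661520e+00, -1.58547074e+01,
        9.07521317e-03,  9.41080711e-03,  5.53111545e-05]), 'tcp_pos': array([ 6.24376425e-01, -5.47076563e-05,  2.52465004e-01]), 'eef_rot': array([-2.2204503 , -2.22067583,  0.00224055]), 'contact_force': array([ 0.71555013,  0.06929771, -0.12890424]), 'moment': array([-0.0003092 , -0.0136235 , -0.03351542]), 'gripper_width': 0.08552676982493451}
{'tcp': [0.624, -0.0, 0.252], 'rot': [-2.22, -2.221, 0.002], 'fx': 623.213, 'fy': 623.213, 'cx': 326.05, 'cy': 245.13, 'extrinsics': [[-0.463, -0.607, 0.646, 1.249], [0.887, -0.318, 0.336, 0.382], [0.001, 0.728, 0.685, 0.981], [0.0, 0.0, 0.0, 1.0]]}
{'tcp': [0.624, -0.0, 0.253], 'rot': [-2.221, -2.221, 0.002], 'fx': 582.928, 'fy': 582.928, 'cx': 322.845, 'cy': 236.283, 'extrinsics': [[0.854, 0.3, -0.426, -0.196], [-0.521, 0.501, -0.691, -1.054], [0.006, 0.812, 0.584, 0.939], [0.0, 0.0, 0.0, 1.0]]}
{'tcp': [0.624, -0.0, 0.253], 'rot': [-2.221, -2.221, 0.002], 'fx': 371.648, 'fy': 371.648, 'cx': 315.79, 'cy': 238.201, 'T_tool_cam': [[0.001, 0.945, 0.327, 0.085], [1.0, -0.001, 0.0, -0.0], [0.001, 0.327, -0.945, -0.121], [0.0, 0.0, 0.0, 1.0]]}
```

View pics/scene1.png

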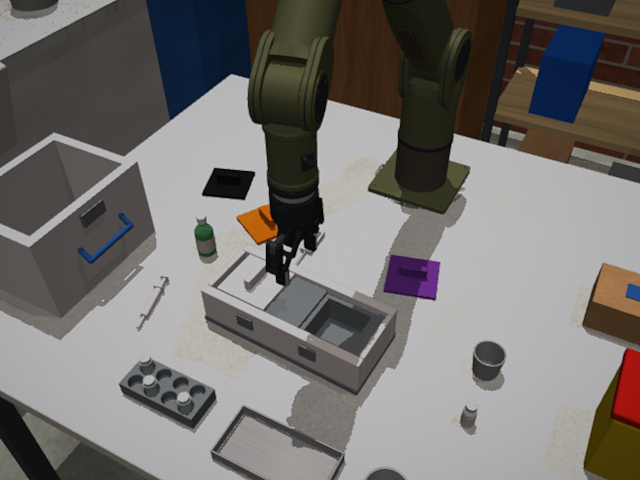

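View pics/wrist1.png

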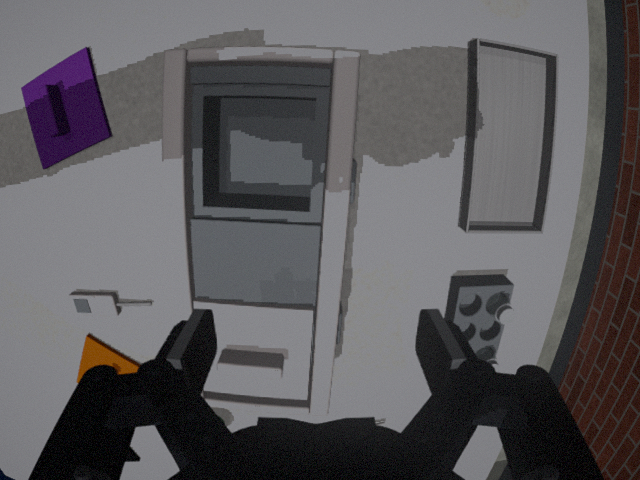

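The scene view shows the box rim with corners near (204,291), (245,254), (395,320) and (356,364). The white cover with its rib is at the box's left end (rib at 262,270). The vial stands at (469,414) and the cup at (488,360). The wrist view shows the pocket and well with image up = world +y.

```bash
python3 - <<'E'
from h import *
def p(n,u,v,z,l): print(l,at(n,u,v,z).round(4))
for l,u,v in [('c1',204,291),('c2',245,254),('c3',395,320),('c4',356,364)]: p('scene1',u,v,.09,l)
p('scene1',469,423,0.0,'vial base'); p('scene1',470,406,.054,'vial top'); p('scene1',488,375,0.0,'cup base'); p('scene1',488,348,.055,'cuptop')
W=lambda u,v,z,l:p('wrist1',u,v,z,l)
W(185,60,.09,'rimL inner far');W(333,60,.09,'rimR inner far');W(358,52,.09,'rimR out far');W(163,52,.09,'L out far')
W(313,400,.09,'R inner near');W(194,300,.09,'L inner near')
W(191,218,.08,'runway edge L');W(323,223,.08,'runway edge R')
W(194,300,.088,'cover front L');W(315,309,.088,'cover front R');W(205,399,.088,'cover back L');W(308,405,.088,'back R')
W(222,346,.114,'ribFL');W(283,353,.114,'ribFR')
W(188,84,.08,'endrim L');W(331,84,.08,'endrim R')
W(204,96,.073,'well FL');W(322,98,.073,'well FR');W(204,207,.073,'well NL');W(310,211,.073,'NR')
c=cv2.imread('pics/scene1.png');a=cv2.resize(c[330:450,420:540],None,fx=4,fy=4,interpolation=cv2.INTER_CUBIC)
w=cv2.imread('pics/side1.png');w=cv2.resize(w,(480,360))
o=np.zeros((480,800,3),np.uint8);o[:,:400]=a[:,40:440];o[:300,400:]=cv2.resize(w,(400,300));cv2.imwrite('pics/m1.png',o)
E
```

```text
c1 [ 0.6339 -0.204   0.09  ]
c2 [ 0.5106 -0.1899  0.09  ]
c3 [0.5299 0.1517 0.09  ]
c4 [0.6524 0.1304 0.09  ]
vial base [0.6137 0.3358 0.    ]
vial top [0.6167 0.3297 0.054 ]
cup base [0.4998 0.3357 0.    ]
cuptop [0.4839 0.3208 0.055 ]
rimL inner far [0.5227 0.1324 0.09  ]
rimR inner far [0.6366 0.1268 0.09  ]
rimR out far [0.6552 0.1336 0.09  ]
L out far [0.5039 0.1413 0.09  ]
R inner near [ 0.6211 -0.1892  0.09  ]
L inner near [ 0.5143 -0.0722  0.09  ]
runway edge L [0.5174 0.0015 0.08  ]
runway edge R [ 0.6298 -0.0033  0.08  ]
cover front L [ 0.5135 -0.0733  0.088 ]
cover front R [ 0.6232 -0.0799  0.088 ]
cover back L [ 0.5048 -0.1971  0.088 ]
back R [ 0.6158 -0.1987  0.088 ]
ribFL [ 0.5424 -0.1042  0.114 ]
ribFR [ 0.5958 -0.1095  0.114 ]
endrim L [0.5215 0.1138 0.08  ]
endrim R [0.6355 0.1091 0.08  ]
well FL [0.5328 0.1033 0.073 ]
well FR [0.6287 0.0982 0.073 ]
well NL [0.5278 0.0092 0.073 ]
NR [0.619 0.005 0.073]
```

View pics/m1.png

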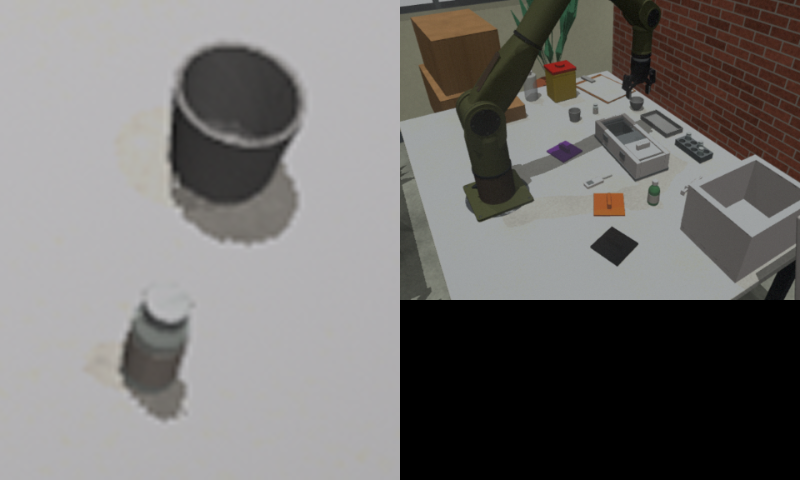

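The crop shows the vial upright with its base centre near (467,424) in the scene view and the cup well clear of it. The wrist numbers agree with the given sizes: channel 114 mm, pocket 112 mm, well 94 mm. The box yaw is about -0.05 rad, the pocket centre about (0.577, 0.055) and the cover centre about y = -0.132. I'm moving over the vial to refine its position.

```bash
python3 -m inch '[{"dy":0.06},{"dy":0.12,"dx":-0.005},{"dy":0.18,"dx":-0.01,"dz":-0.02},{"dy":0.24,"dx":-0.01,"dz":-0.05},{"dy":0.30,"dx":-0.01,"dz":-0.08},{"dy":0.30,"dx":-0.01,"dz":-0.08},{"dy":0.30,"dx":-0.01,"dz":-0.08}]' 20 && python3 - <<'E'
from h import *
snap('wrist','wrist2');snap('scene','scene2')
E
```

```text
invalid input
```

```bash
python3 -m inch '[{"dx":-0.005,"dy":0.06,"dz":0,"rx":0,"ry":0,"rz":0,"fingers":1},{"dx":-0.01,"dy":0.12,"dz":0,"rx":0,"ry":0,"rz":0,"fingers":1},{"dx":-0.01,"dy":0.18,"dz":-0.02,"rx":0,"ry":0,"rz":0,"fingers":1},{"dx":-0.01,"dy":0.24,"dz":-0.05,"rx":0,"ry":0,"rz":0,"fingers":1},{"dx":-0.01,"dy":0.30,"dz":-0.08,"rx":0,"ry":0,"rz":0,"fingers":1},{"dx":-0.01,"dy":0.30,"dz":-0.08,"rx":0,"ry":0,"rz":0,"fingers":1},{"dx":-0.01,"dy":0.30,"dz":-0.08,"rx":0,"ry":0,"rz":0,"fingers":1}]' 20 && python3 - <<'E'
from h import *
snap('wrist','wrist2');snap('scene','scene2')
E
```

```text
time: 1.02
tcp_pos: [0.6145, 0.3002, 0.1725]
eef_rot: [-2.22, -2.223, 0.003]
contact_force: [-0.0, -0.7, 0.3]
gripper_width: 0.0854
```

View pics/wrist2.png

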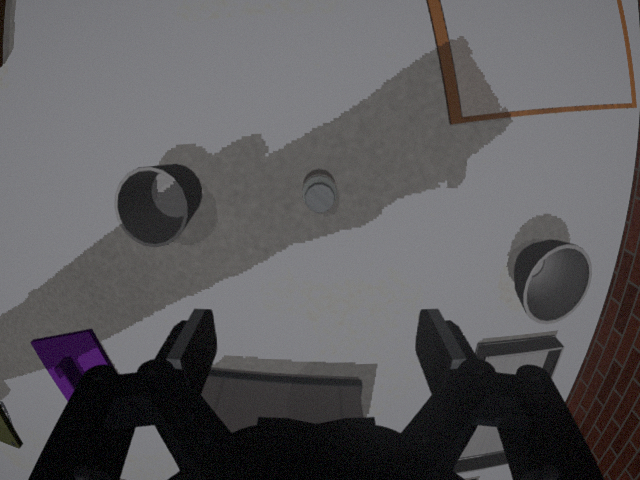

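The wrist view shows the vial's cap top at (320,197), a cup on the left at (152,206) and another on the right at (557,283).

```bash
python3 - <<'E'
from h import *
print(at('wrist2',320,197,.054),at('wrist2',320,180,.03),at('wrist2',152,206,.055),at('wrist2',557,283,.055))
E
```

```text
[0.61675373 0.33105549 0.054     ] [0.61694152 0.33814239 0.03      ] [0.49831752 0.32642232 0.055     ] [0.81634604 0.26342623 0.055     ]
```

```bash
python3 -m inch '[{"dx":0.002,"dy":0.031,"dz":0,"rx":0,"ry":0,"rz":0,"fingers":1},{"dx":0.002,"dy":0.031,"dz":-0.04,"rx":0,"ry":0,"rz":0,"fingers":1},{"dx":0.002,"dy":0.031,"dz":-0.08,"rx":0,"ry":0,"rz":0,"fingers":1},{"dx":0.002,"dy":0.031,"dz":-0.115,"rx":0,"ry":0,"rz":0,"fingers":1},{"dx":0.002,"dy":0.031,"dz":-0.139,"rx":0,"ry":0,"rz":0,"fingers":1},{"dx":0.002,"dy":0.031,"dz":-0.139,"rx":0,"ry":0,"rz":0,"fingers":1},{"dx":0.002,"dy":0.031,"dz":-0.139,"rx":0,"ry":0,"rz":0,"fingers":-1},{"dx":0.002,"dy":0.031,"dz":-0.139,"rx":0,"ry":0,"rz":0,"fingers":-1},{"dx":0.002,"dy":0.031,"dz":-0.139,"rx":0,"ry":0,"rz":0,"fingers":-1},{"dx":0.002,"dy":0.031,"dz":-0.139,"rx":0,"ry":0,"rz":0,"fingers":-1},{"dx":0.002,"dy":0.031,"dz":-0.139,"rx":0,"ry":0,"rz":0,"fingers":-1},{"dx":0.002,"dy":0.031,"dz":-0.139,"rx":0,"ry":0,"rz":0,"fingers":-1}]' 20
```

```text
time: 2.62
tcp_pos: [0.6175, 0.3313, 0.0353]
eef_rot: [2.221, 2.221, 0.002]
contact_force: [-0.9, -0.2, 6.0]
gripper_width: 0.024
```

```bash
python3 -m inch '[{"dx":0,"dy":0,"dz":0.03,"rx":0,"ry":0,"rz":0,"fingers":-1},{"dx":0,"dy":0,"dz":0.07,"rx":0,"ry":0,"rz":0,"fingers":-1},{"dx":0,"dy":-0.03,"dz":0.11,"rx":0,"ry":0,"rz":0,"fingers":-1},{"dx":-0.01,"dy":-0.08,"dz":0.14,"rx":0,"ry":0,"rz":0,"fingers":-1},{"dx":-0.02,"dy":-0.13,"dz":0.14,"rx":0,"ry":0,"rz":0,"fingers":-1},{"dx":-0.03,"dy":-0.18,"dz":0.14,"rx":0,"ry":0,"rz":0,"fingers":-1},{"dx":-0.04,"dy":-0.23,"dz":0.14,"rx":0,"ry":0,"rz":0,"fingers":-1},{"dx":-0.04,"dy":-0.265,"dz":0.14,"rx":0,"ry":0,"rz":0,"fingers":-1},{"dx":-0.04,"dy":-0.277,"dz":0.14,"rx":0,"ry":0,"rz":0,"fingers":-1},{"dx":-0.04,"dy":-0.277,"dz":0.14,"rx":0,"ry":0,"rz":0,"fingers":-1},{"dx":-0.04,"dy":-0.277,"dz":0.14,"rx":0,"ry":0,"rz":0,"fingers":-1}]' && python3 - <<'E'
from h import *
snap('wrist','wrist3');snap('scene','scene3')
E
```

```text
time: 4.0
tcp_pos: [0.5772, 0.0568, 0.1743]
eef_rot: [-2.217, -2.224, -0.003]
contact_force: [-0.8, -0.2, 0.6]
gripper_width: 0.0244
```

View pics/wrist3.png

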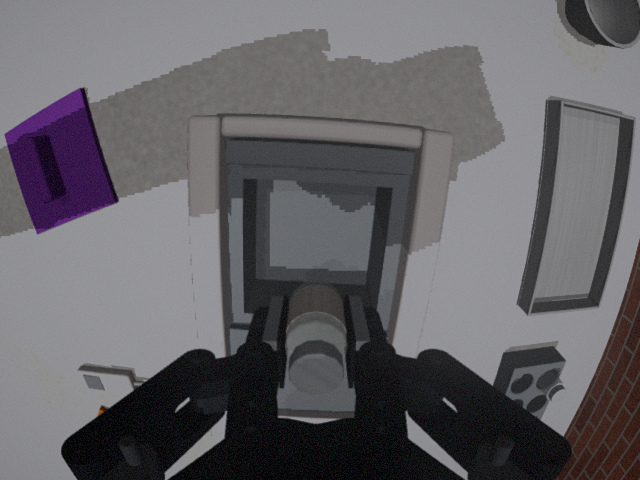

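The wrist view shows the vial held upright between the pads at (316,330). The well's far edge runs from (245,180) to (393,187) and its near-left corner is about (245,308).

```bash
python3 - <<'E'
from h import *
for a in [(245,180),(393,187),(244,310),(379,312)]: print(at('wrist3',*a,.073).round(4))
for a in [(224,140),(417,150),(231,326)]: print(at('wrist3',*a,.08).round(4))
for a in [(190,117),(452,133)]: print(at('wrist3',*a,.09).round(4))
E
```

```text
[0.5334 0.1026 0.073 ]
[0.6244 0.0987 0.073 ]
[0.5271 0.0121 0.073 ]
[0.6211 0.011  0.073 ]
[0.523  0.1281 0.08  ]
[0.6365 0.1228 0.08  ]
[0.5183 0.0028 0.08  ]
[0.5058 0.1429 0.09  ]
[0.6543 0.1347 0.09  ]
```

```bash
python3 -m inch '[{"dx":0,"dy":0,"dz":-0.03,"rx":0,"ry":0,"rz":0,"fingers":-1},{"dx":0,"dy":0,"dz":-0.06,"rx":0,"ry":0,"rz":0,"fingers":-1},{"dx":0,"dy":0,"dz":-0.09,"rx":0,"ry":0,"rz":0,"fingers":-1},{"dx":0,"dy":0,"dz":-0.108,"rx":0,"ry":0,"rz":0,"fingers":-1},{"dx":0,"dy":0,"dz":-0.117,"rx":0,"ry":0,"rz":0,"fingers":-1},{"dx":0,"dy":0,"dz":-0.121,"rx":0,"ry":0,"rz":0,"fingers":-1},{"dx":0,"dy":0,"dz":-0.124,"rx":0,"ry":0,"rz":0,"fingers":-1},{"dx":0,"dy":0,"dz":-0.124,"rx":0,"ry":0,"rz":0,"fingers":-1}]'
```

```text
time: 5.1
tcp_pos: [0.5773, 0.054, 0.0507]
eef_rot: [2.221, 2.221, 0.001]
contact_force: [0.0, 0.1, -0.2]
gripper_width: 0.0242
```

```bash
python3 -m inch '[{"dx":0,"dy":0,"dz":-0.002,"rx":0,"ry":0,"rz":0,"fingers":-1},{"dx":0,"dy":0,"dz":-0.003,"rx":0,"ry":0,"rz":0,"fingers":-1},{"dx":0,"dy":0,"dz":-0.003,"rx":0,"ry":0,"rz":0,"fingers":-1}]'
```

```text
time: 5.48
tcp_pos: [0.5771, 0.054, 0.0474]
eef_rot: [2.221, 2.221, 0.0]
contact_force: [-0.2, 0.1, -0.9]
gripper_width: 0.0239
```

```bash
python3 -m inch '[{"dx":0,"dy":0,"dz":-0.001,"rx":0,"ry":0,"rz":0,"fingers":-1},{"dx":0,"dy":0,"dz":-0.0015,"rx":0,"ry":0,"rz":0,"fingers":-1}]'
```

```text
time: 5.72
tcp_pos: [0.5771, 0.054, 0.0471]
eef_rot: [2.221, 2.221, 0.0]
contact_force: [-2.2, -0.4, 15.0]
gripper_width: 0.0242
```

```bash
python3 -m inch '[{"dx":0,"dy":0,"dz":0.0005,"rx":0,"ry":0,"rz":0,"fingers":-1},{"dx":0,"dy":0,"dz":0.0005,"rx":0,"ry":0,"rz":0,"fingers":-0.1},{"dx":0,"dy":0,"dz":0.0005,"rx":0,"ry":0,"rz":0,"fingers":-0.1},{"dx":0,"dy":0,"dz":0.0005,"rx":0,"ry":0,"rz":0,"fingers":-0.1},{"dx":0,"dy":0,"dz":0.0005,"rx":0,"ry":0,"rz":0,"fingers":-0.1}]'
```

```text
time: 6.35
tcp_pos: [0.5758, 0.0543, 0.0484]
eef_rot: [-2.22, -2.222, 0.002]
contact_force: [-8.2, -0.4, 20.0]
gripper_width: 0.0379
```

```bash
python3 -m inch '[{"dx":0,"dy":0,"dz":0.006,"rx":0,"ry":0,"rz":0,"fingers":-0.1},{"dx":0,"dy":0,"dz":0.012,"rx":0,"ry":0,"rz":0,"fingers":-0.1}]'; python3 - <<'E'
from h import *
snap('wrist','wrist4')
E
```

```text
time: 6.6
tcp_pos: [0.5773, 0.054, 0.0586]
eef_rot: [2.221, 2.221, 0.001]
contact_force: [0.5, 0.3, -0.4]
gripper_width: 0.0385
```

View pics/wrist4.png

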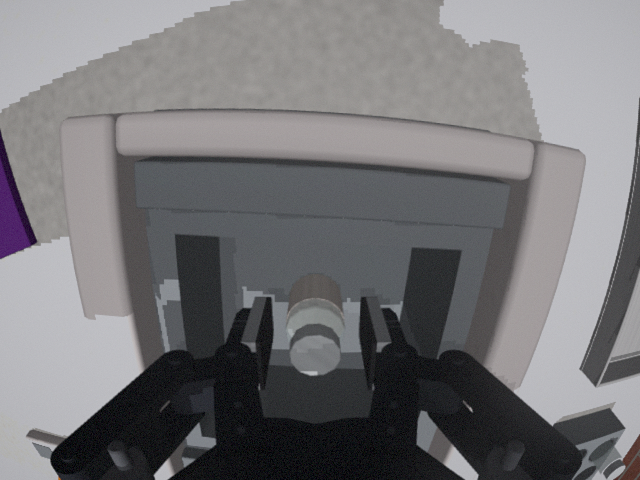

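The view shows the vial standing free and upright in the well with both pads clear of it; the cap is at (316,355). I'm retreating upward and then going behind the cover's rib.

```bash
python3 -m inch '[{"dx":0,"dy":0,"dz":0.02,"rx":0,"ry":0,"rz":0,"fingers":-0.1},{"dx":0,"dy":0,"dz":0.06,"rx":0,"ry":0,"rz":0,"fingers":-0.1},{"dx":0,"dy":0,"dz":0.12,"rx":0,"ry":0,"rz":-0.02,"fingers":-1},{"dx":0,"dy":-0.05,"dz":0.13,"rx":0,"ry":0,"rz":-0.05,"fingers":-1},{"dx":-0.005,"dy":-0.1,"dz":0.13,"rx":0,"ry":0,"rz":-0.05,"fingers":-1},{"dx":-0.01,"dy":-0.15,"dz":0.13,"rx":0,"ry":0,"rz":-0.05,"fingers":-1},{"dx":-0.012,"dy":-0.2,"dz":0.13,"rx":0,"ry":0,"rz":-0.05,"fingers":-1},{"dx":-0.012,"dy":-0.229,"dz":0.13,"rx":0,"ry":0,"rz":-0.05,"fingers":-1},{"dx":-0.012,"dy":-0.229,"dz":0.13,"rx":0,"ry":0,"rz":-0.05,"fingers":-1},{"dx":-0.012,"dy":-0.229,"dz":0.13,"rx":0,"ry":0,"rz":-0.05,"fingers":-1}]'; python3 - <<'E'
from h import *
snap('wrist','wrist5')
print(at('wrist1',222,346,.088),at('wrist1',283,353,.088))
E
```

```text
time: 7.9
tcp_pos: [0.5652, -0.1736, 0.1881]
eef_rot: [-2.274, -2.166, -0.002]
contact_force: [0.1, 0.5, -0.1]
gripper_width: -0.0005
[ 0.53418345 -0.12317399  0.088     ] [ 0.59290522 -0.12896911  0.088     ]
```

View pics/wrist5.png

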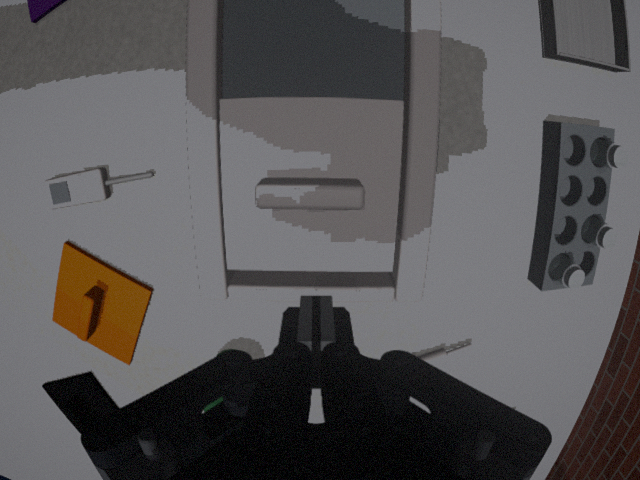

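The box is now aligned in the view. The rib's top spans about (256-363, 184-209) and the cover's rear edge is at row 270, with the closed fingers behind it.

```bash
python3 - <<'E'
from h import *
for u,v,z in [(309,209,.114),(309,185,.114),(310,271,.088),(312,98,.088),(258,198,.114),(362,198,.114)]: print(at('wrist5',u,v,z).round(4))
E
```

```text
[ 0.5629 -0.139   0.114 ]
[ 0.5636 -0.1258  0.114 ]
[ 0.5605 -0.1872  0.088 ]
[ 0.5673 -0.0786  0.088 ]
[ 0.5356 -0.1314  0.114 ]
[ 0.5918 -0.1342  0.114 ]
```

```bash
python3 -m inch '[{"dx":-0.001,"dy":0,"dz":-0.03,"rx":0,"ry":0,"rz":0,"fingers":-1},{"dx":-0.001,"dy":0,"dz":-0.055,"rx":0,"ry":0,"rz":0,"fingers":-1},{"dx":-0.001,"dy":0,"dz":-0.07,"rx":0,"ry":0,"rz":0,"fingers":-1},{"dx":-0.001,"dy":0,"dz":-0.07,"rx":0,"ry":0,"rz":0,"fingers":-1},{"dx":-0.001,"dy":0.006,"dz":-0.07,"rx":0,"ry":0,"rz":0,"fingers":-1},{"dx":0,"dy":0.012,"dz":-0.07,"rx":0,"ry":0,"rz":0,"fingers":-1},{"dx":0,"dy":0.017,"dz":-0.07,"rx":0,"ry":0,"rz":0,"fingers":-1},{"dx":0,"dy":0.02,"dz":-0.07,"rx":0,"ry":0,"rz":0,"fingers":-1},{"dx":0,"dy":0.023,"dz":-0.07,"rx":0,"ry":0,"rz":0,"fingers":-1},{"dx":0,"dy":0.026,"dz":-0.07,"rx":0,"ry":0,"rz":0,"fingers":-1},{"dx":0.001,"dy":0.029,"dz":-0.07,"rx":0,"ry":0,"rz":0,"fingers":-1},{"dx":0.001,"dy":0.032,"dz":-0.07,"rx":0,"ry":0,"rz":0,"fingers":-1}]'
```

```text
time: 9.45
tcp_pos: [0.5662, -0.1432, 0.1184]
eef_rot: [2.276, 2.164, -0.0]
contact_force: [-0.4, -2.0, 1.3]
gripper_width: 0.0002
```

```bash
python3 -m inch '[{"dx":0,"dy":0.004,"dz":0,"rx":0,"ry":0,"rz":0,"fingers":-1},{"dx":0,"dy":0.009,"dz":0,"rx":0,"ry":0,"rz":0,"fingers":-1},{"dx":0.0005,"dy":0.014,"dz":0,"rx":0,"ry":0,"rz":0,"fingers":-1},{"dx":0.001,"dy":0.019,"dz":0,"rx":0,"ry":0,"rz":0,"fingers":-1},{"dx":0.001,"dy":0.024,"dz":0,"rx":0,"ry":0,"rz":0,"fingers":-1},{"dx":0.0015,"dy":0.029,"dz":0,"rx":0,"ry":0,"rz":0,"fingers":-1},{"dx":0.0015,"dy":0.034,"dz":0,"rx":0,"ry":0,"rz":0,"fingers":-1},{"dx":0.002,"dy":0.039,"dz":0,"rx":0,"ry":0,"rz":0,"fingers":-1},{"dx":0.002,"dy":0.044,"dz":0,"rx":0,"ry":0,"rz":0,"fingers":-1},{"dx":0.0025,"dy":0.049,"dz":0,"rx":0,"ry":0,"rz":0,"fingers":-1},{"dx":0.003,"dy":0.054,"dz":0,"rx":0,"ry":0,"rz":0,"fingers":-1},{"dx":0.003,"dy":0.059,"dz":0,"rx":0,"ry":0,"rz":0,"fingers":-1}]'
```

```text
time: 10.95
tcp_pos: [0.5691, -0.0836, 0.1183]
eef_rot: [2.276, 2.165, 0.0]
contact_force: [-0.2, -0.5, 1.4]
gripper_width: 0.0002
```

```bash
python3 -m inch '[{"dx":0,"dy":0.005,"dz":0,"rx":0,"ry":0,"rz":0,"fingers":-1},{"dx":0,"dy":0.010,"dz":0,"rx":0,"ry":0,"rz":0,"fingers":-1},{"dx":0.0005,"dy":0.015,"dz":0,"rx":0,"ry":0,"rz":0,"fingers":-1},{"dx":0.001,"dy":0.020,"dz":0,"rx":0,"ry":0,"rz":0,"fingers":-1},{"dx":0.001,"dy":0.025,"dz":0,"rx":0,"ry":0,"rz":0,"fingers":-1},{"dx":0.0015,"dy":0.030,"dz":0,"rx":0,"ry":0,"rz":0,"fingers":-1},{"dx":0.0015,"dy":0.035,"dz":0,"rx":0,"ry":0,"rz":0,"fingers":-1},{"dx":0.002,"dy":0.040,"dz":0,"rx":0,"ry":0,"rz":0,"fingers":-1},{"dx":0.002,"dy":0.045,"dz":0,"rx":0,"ry":0,"rz":0,"fingers":-1},{"dx":0.0025,"dy":0.050,"dz":0,"rx":0,"ry":0,"rz":0,"fingers":-1}]'
```

```text
time: 12.2
tcp_pos: [0.5715, -0.0337, 0.1183]
eef_rot: [2.276, 2.165, 0.0]
contact_force: [-0.5, -0.7, 0.6]
gripper_width: -0.0002
```

```bash
python3 -m inch '[{"dx":0,"dy":0.004,"dz":0,"rx":0,"ry":0,"rz":0,"fingers":-1},{"dx":0,"dy":0.008,"dz":0,"rx":0,"ry":0,"rz":0,"fingers":-1},{"dx":0.0005,"dy":0.012,"dz":0,"rx":0,"ry":0,"rz":0,"fingers":-1},{"dx":0.001,"dy":0.016,"dz":0,"rx":0,"ry":0,"rz":0,"fingers":-1},{"dx":0.001,"dy":0.020,"dz":0,"rx":0,"ry":0,"rz":0,"fingers":-1},{"dx":0.0015,"dy":0.024,"dz":0,"rx":0,"ry":0,"rz":0,"fingers":-1},{"dx":0.0015,"dy":0.028,"dz":0,"rx":0,"ry":0,"rz":0,"fingers":-1},{"dx":0.002,"dy":0.032,"dz":0,"rx":0,"ry":0,"rz":0,"fingers":-1},{"dx":0.002,"dy":0.036,"dz":0,"rx":0,"ry":0,"rz":0,"fingers":-1},{"dx":0.0025,"dy":0.040,"dz":0,"rx":0,"ry":0,"rz":0,"fingers":-1},{"dx":0.0025,"dy":0.044,"dz":0,"rx":0,"ry":0,"rz":0,"fingers":-1},{"dx":0.0025,"dy":0.048,"dz":0,"rx":0,"ry":0,"rz":0,"fingers":-1}]'; python3 - <<'E'
from h import *
snap('side','side5')
E
```

```text
time: 13.7
tcp_pos: [0.5741, 0.0142, 0.1183]
eef_rot: [2.276, 2.165, 0.0]
contact_force: [-0.4, -0.7, -0.5]
gripper_width: -0.0003
```

```bash
python3 -m inch '[{"dx":0,"dy":0.002,"dz":0,"rx":0,"ry":0,"rz":0,"fingers":-1},{"dx":0,"dy":0.004,"dz":0,"rx":0,"ry":0,"rz":0,"fingers":-1},{"dx":0,"dy":0.006,"dz":0,"rx":0,"ry":0,"rz":0,"fingers":-1},{"dx":0.0005,"dy":0.008,"dz":0,"rx":0,"ry":0,"rz":0,"fingers":-1},{"dx":0.0005,"dy":0.010,"dz":0,"rx":0,"ry":0,"rz":0,"fingers":-1},{"dx":0.0005,"dy":0.012,"dz":0,"rx":0,"ry":0,"rz":0,"fingers":-1},{"dx":0.001,"dy":0.014,"dz":0,"rx":0,"ry":0,"rz":0,"fingers":-1},{"dx":0.001,"dy":0.015,"dz":0,"rx":0,"ry":0,"rz":0,"fingers":-1},{"dx":0.001,"dy":0.016,"dz":0,"rx":0,"ry":0,"rz":0,"fingers":-1}]'; python3 - <<'E'
from h import *
snap('wrist','wrist6')
E
```

```text
time: 14.88
tcp_pos: [0.575, 0.03, 0.1183]
eef_rot: [2.276, 2.165, 0.0]
contact_force: [-0.0, -0.9, 0.2]
gripper_width: 0.0002
```

View pics/wrist6.png

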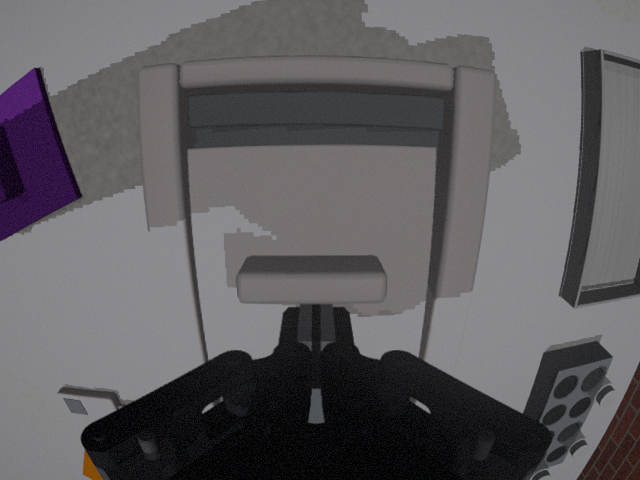

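The view shows the cover's front edge at row 147 and the end rim's inner edge at about row 127. The rib is square against the closed fingers.

```bash
python3 - <<'E'
from h import *
print(at('wrist6',312,147,.081),at('wrist6',312,128,.08))
E
python3 -m inch '[{"dx":0,"dy":0.001,"dz":0,"rx":0,"ry":0,"rz":0,"fingers":-1},{"dx":0,"dy":0.002,"dz":0,"rx":0,"ry":0,"rz":0,"fingers":-1},{"dx":0,"dy":0.003,"dz":0,"rx":0,"ry":0,"rz":0,"fingers":-1},{"dx":0,"dy":0.004,"dz":0,"rx":0,"ry":0,"rz":0,"fingers":-1}]'
```

```text
[0.57666873 0.10119099 0.081     ] [0.57707009 0.10926553 0.08      ]
time: 15.42
tcp_pos: [0.575, 0.0341, 0.1183]
eef_rot: [2.276, 2.165, 0.0]
contact_force: [0.3, -1.2, -1.8]
gripper_width: -0.0001
```

```bash
python3 -m inch '[{"dx":0,"dy":0.0005,"dz":0,"rx":0,"ry":0,"rz":0,"fingers":-1},{"dx":0,"dy":0.001,"dz":0,"rx":0,"ry":0,"rz":0,"fingers":-1},{"dx":0,"dy":0.0015,"dz":0,"rx":0,"ry":0,"rz":0,"fingers":-1},{"dx":0,"dy":0.002,"dz":0,"rx":0,"ry":0,"rz":0,"fingers":-1}]'
```

```text
time: 15.92
tcp_pos: [0.575, 0.036, 0.1183]
eef_rot: [2.276, 2.165, 0.0]
contact_force: [-0.3, -1.2, -0.8]
gripper_width: 0.0001
```

```bash
python3 -m inch '[{"dx":0,"dy":0.0005,"dz":0,"rx":0,"ry":0,"rz":0,"fingers":-1},{"dx":0,"dy":0.001,"dz":0,"rx":0,"ry":0,"rz":0,"fingers":-1},{"dx":0,"dy":0.0015,"dz":0,"rx":0,"ry":0,"rz":0,"fingers":-1}]'
```

```text
time: 16.3
tcp_pos: [0.5748, 0.037, 0.1183]
eef_rot: [2.276, 2.165, -0.001]
contact_force: [0.3, -1.9, 1.1]
gripper_width: -0.0001
```

```bash
python3 -m inch '[{"dx":0,"dy":0.0005,"dz":0,"rx":0,"ry":0,"rz":0,"fingers":-1},{"dx":0,"dy":0.001,"dz":0,"rx":0,"ry":0,"rz":0,"fingers":-1}]'
```

```text
time: 16.55
tcp_pos: [0.5745, 0.0373, 0.1183]
eef_rot: [2.277, 2.164, -0.003]
contact_force: [-1.9, -4.6, 1.4]
gripper_width: -0.0001
```

```bash
python3 - <<'E'
from h import *
snap('wrist','wrist7');snap('side','side7');snap('scene','scene7')
w=cv2.imread('pics/wrist7.png')[60:400,130:510]
s=cv2.imread('pics/side7.png')
c=cv2.imread('pics/scene7.png')
o=np.zeros((600,800,3),np.uint8)
o[:340,:380]=w
o[:340,390:]=cv2.resize(c[250:390,200:400],(410,340))[:,:410]
o[340:,:400]=cv2.resize(s[165:295,300:500],(400,260))
cv2.imwrite('pics/m7.png',o)
E
```

```text
(no output)
```

View pics/m7.png

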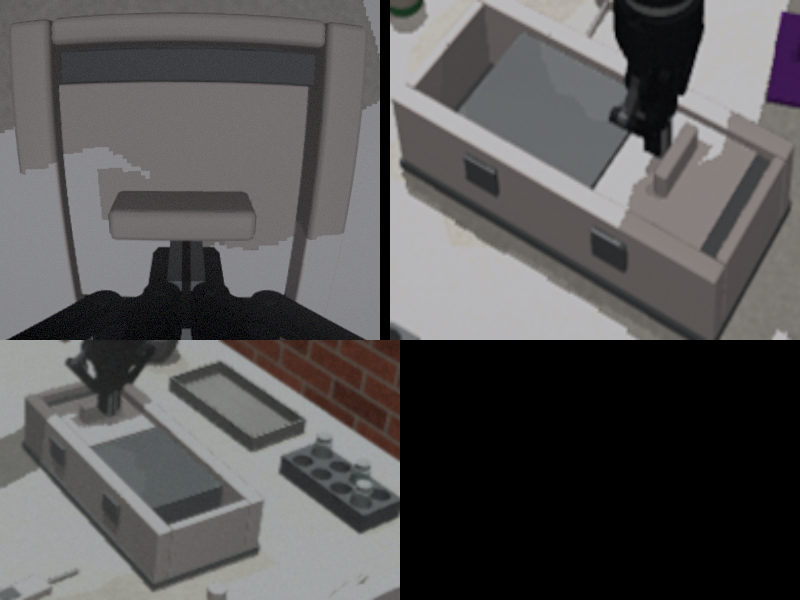

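The composite shows the cover's front edge at the end rim and the force jumped, but I can't judge the rear drop from it. I'm backing off and measuring its height.

```bash
python3 -m inch '[{"dx":0,"dy":-0.003,"dz":0,"rx":0,"ry":0,"rz":0,"fingers":-1},{"dx":0,"dy":-0.01,"dz":0,"rx":0,"ry":0,"rz":0,"fingers":-1},{"dx":0,"dy":-0.03,"dz":0.02,"rx":0,"ry":0,"rz":0,"fingers":-1},{"dx":0,"dy":-0.04,"dz":0.07,"rx":0,"ry":0,"rz":0,"fingers":-1},{"dx":0,"dy":-0.06,"dz":0.12,"rx":0,"ry":0,"rz":0,"fingers":-1},{"dx":0,"dy":-0.06,"dz":0.12,"rx":0,"ry":0,"rz":0,"fingers":-1}]'; python3 - <<'E'
from h import *
snap('wrist','wrist8');snap('side','side8');snap('scene','scene8')
w=cv2.imread('pics/wrist8.png')
s=cv2.imread('pics/side8.png')
c=cv2.imread('pics/scene8.png')
o=np.zeros((600,800,3),np.uint8)
o[:300,:400]=w[0:300,120:520]
o[:300,400:]=cv2.resize(c[280:380,270:403],(400,300))
o[300:,:400]=cv2.resize(s[165:255,310:430],(400,300),interpolation=2)
o[300:,400:]=cv2.resize(w[40:190,220:420],(400,300))
cv2.imwrite('pics/m8.png',o)
E
```

```text
time: 17.45
tcp_pos: [0.5779, -0.0234, 0.2423]
eef_rot: [2.275, 2.157, 0.01]
contact_force: [0.3, -0.1, -0.4]
gripper_width: 0.0002
```

View pics/m8.png

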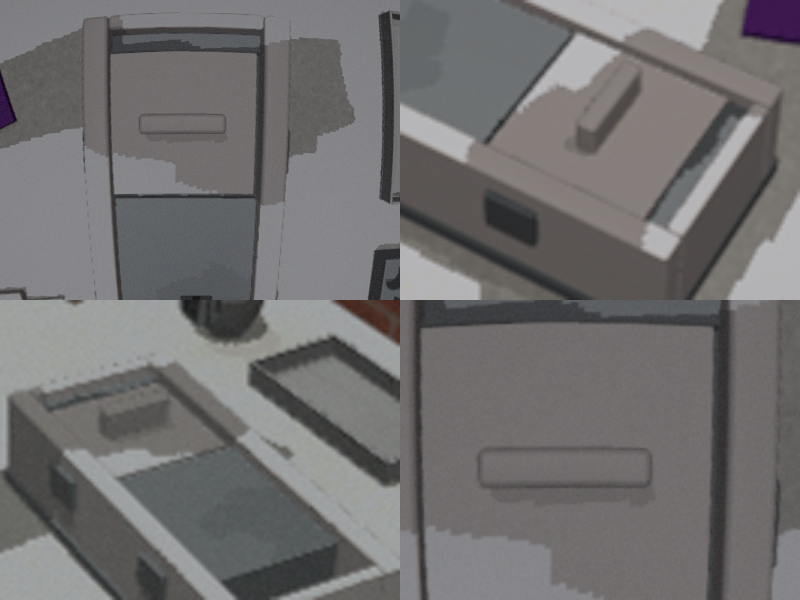

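A thin dark gap shows between the runway edge and the cover's rear, and no cover edge stands proud of the runway. I'm checking this with numbers.

```bash
python3 - <<'E'
from h import *
A=lambda u,v,z:at('wrist8',u,v,z)
n=np.linalg.norm
for z in (.081,.088): print(z,'len',n(A(312,52,z)-A(305.5,195,z)),'rib',n(A(259.5,124,z+.026)-A(346,124,z+.026)),A(312,52,z).round(4),A(305.5,195,z).round(4))
# triangulate rib top ends, scene8 vs wrist8: scene crop scale 3.008/3
def tri(a,b):
    o1,d1=ray('wrist8',*a);o2,d2=ray('scene8',*b);d1/=n(d1);d2/=n(d2)
    t=np.linalg.lstsq(np.c_[d1,-d2],o2-o1,rcond=None)[0];p,q=o1+d1*t[0],o2+d2*t[1];return ((p+q)/2).round(4),n(p-q).round(4)
# rib ends: far-x end (583..601,125), low-x end (634,65)
print(tri((346,124),(270+190/3,280+126/3)),tri((259.5,124),(270+233/3,280+66/3)))
# cover rear corner near +x rail seen in scene ~ (490,140); runway/cover edge
for nme in ('scene1','scene8'):pass
w=cv2.imread('pics/wrist8.png',0)
print('col312 rear',w[185:205,300].tolist())
E
```

```text
0.081 len 0.11010682973481002 rib 0.05900104406608742 [0.5833 0.1093 0.081 ] [ 5.723e-01 -3.000e-04  8.100e-02]
0.088 len 0.10737541591439155 rib 0.057388861968147534 [0.5832 0.1081 0.088 ] [0.5725 0.0013 0.088 ]
(array([0.6021, 0.0569, 0.109 ]), np.float64(0.0063)) (array([0.5436, 0.0588, 0.105 ]), np.float64(0.0032))
col312 rear [133, 133, 135, 133, 134, 136, 135, 132, 111, 75, 65, 43, 52, 87, 100, 102, 99, 99, 98, 98]
```

```bash
python3 -c "
from bench import r
print(r.sense()['contact_force']); print(r.job_done())"
```

```text
[-0.19155351  0.54947424 -0.98410232]
the job is handed in; nothing more can be done
None
```

I stood the vial upright in the well and let it go. I then pushed the cover along by the back of its rib with closed fingers. I stopped when the push force jumped from about 2 N to 4.6 N at the pocket's end, then backed away and handed the job in at about 17.5 s.

- **Cover:** The last pictures agree with it lying flat in the pocket. Its length measures 110.1 mm if it sits at the dropped height, against 107.4 mm if it had not dropped. The rib top came out at about 107 mm on average, as it should. The two ends differed (109 and 105 mm), within my pixel-picking error. A thin gap shows behind its rear edge, and the arm is clear of everything.
- **Vial:** It was upright with the fingers clear when last seen, before the cover hid it. I could not check it after that.
- **Gripper contact:** Opening the fingers in the well gave a brief reading of about 20 N (limit 40 N). It was probably the finger linkage touching the box, and it was gone after lifting 10 mm.
- **Other objects:** I made no contact with the cup, bottle or syringe that I noticed, but I did not measure their final positions.

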